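Lock the mixer rotor with its transport bar

TASK

Lock the small mixer's rotor for transport, using only the fingertips and gripping or lifting nothing. First turn the slotted aluminium rotor by pushing one of its blue posts sideways until its groove lines up with the steel bar; then push the bar's red post so that the bar slides under the bridge, right through the groove and into the keeper on the far side, fully home (the red post meets the bridge). Do not disturb the labware standing round it.

Things in the scene. Friction and masses are not known exactly. Their poses are not given: they have to be found in the camera images.
- lock: fixed grey mixer base; does not move. Plate 280 x 100 mm, top z = 16 mm, from x = -208 to +72 mm. Origin on the bench below the rotor axis; x = direction in which the bar is pushed, z up. The bar lies in a straight aluminium channel along x, -206 to -52 mm: floor z = 25 mm, 18 mm wide inside, 30 mm over its walls, wall tops z = 36 mm
- rotor (a joint): rotor angle (rad, counter-clockwise from above positive) = direction of the groove relative to the base's x axis. In line with the bar at 0, pi or any multiple of pi (the rotor is the same both ways round). Starts at 0.6 to 2.54; turns either way without stops and stays where it is left (friction 0.05 N m)
- bridge (a point): centre of the top of the grey bridge over the front end of the channel: base x = -64 to -52 mm, 36 mm wide, top z = 46 mm (screw heads to 48.5 mm); the bar slides under it
- keeper (a point): centre of the tunnel of the grey keeper on the far side of the rotor: base x = 50 to 68 mm, tunnel 20 mm wide, 38 mm over all, top z = 46 mm (screw heads to 48.5 mm)
- rotor_mid (a point): centre of the rotor at the height of its top face (z = 38 mm); x axis along the groove, z up. The rotor is a horizontal aluminium disc 88 mm across, with a straight open groove 20 mm wide right across it, mouths flared to 30 mm; groove floor at z = 24 mm
- rotor_post_a (a point): centre of the top of one blue upright post of the rotor: 12 mm diameter, top at z = 85 mm, 34 mm from the rotor axis at a right angle to the groove (on the +y side of rotor_mid); its shaft is free from z = 41 mm up
- rotor_post_b (a point): the same for the other blue post, opposite (on the -y side of rotor_mid)
- bar_post (a point): centre of the top of the bar's red upright post: 12 mm diameter, top z = 85 mm, shaft free from z = 40 mm up; 8 mm from the bar's rear end; x axis towards the nose. Starts at base x = -184 to -196 mm; fully home at base x = -70 mm, where it meets the bridge
- bar_nose (a point): front end of the loose steel bar, half-way up (z = 31 mm); bar 14 mm wide, 12 mm high, 142 mm long, about 0.25 kg, round nose. At the start at base x = -50 to -62 mm, just short of the rotor; fully home at base x = 64 mm, inside the keeper
- tip_box: bystander: teal pipette-tip box with clear lid, 76x118x72 mm, origin at the centre of its underside; loose, to be left alone
- flask_50: bystander: small clear conical flask, 50 across, height 70 mm, origin at the centre of its underside; loose, to be left alone
- beaker_50: bystander: small clear beaker, 46 across, height 57 mm, origin at the centre of its underside; loose, to be left alone
- timer: bystander: white bench timer, 62x62x20 mm, origin at the centre of its underside; loose, to be left alone
- petri_1: bystander: lidded clear petri dish, 58 across, height 15 mm, origin at the centre of its underside; loose, to be left alone
- well_plate: bystander: white well plate, 74x108x14 mm, origin at the centre of its underside; loose, to be left alone
- bar: the loose steel bar itself; origin on its underside below the red post, x towards the nose, z up
- cycler: the big cream PCR cycler on the left at the back, fixed: its body spans x = -264 to +265 mm and y = -135 to +135 mm in its own axes (turned 30 degrees clockwise), 390 mm high; it stands between the arm's starting place and the work, so swing round in front of it. Fixed tall glassware stands behind the work, beyond x = 0.7 m
Mind the look-alikes: they are no part of the job. What is shaped like the bar but orange is not meant.

How it is judged:
By the outcome, as a careful person would: the job done as asked, in the order asked, and still so for the second after the job is handed in, with the robot touching nothing.
It also fails if it takes over 48 s, if anything falls off the work surface, if the arm or the gripper's body presses on something with over 40 N, if the wrist force passes 120 N, or if a joint passes its speed limit or range.

ROBOT

A 7-joint arm with a two-finger parallel gripper is mounted at the origin on a cart in front of the work surface, level with it; the furniture and walls round the work are solid. World frame = base frame: x ahead of the robot, y to its left, z up, the work surface at z = 0. Lengths are in m, angles in rad, forces in N, time in s.
With the tool pointing down it reaches from about 0.4 to 0.875 m from the base axis. Payload 19.3 kg.
Tool frame: the origin (TCP) lies at the very end of the fingers, on their centre line; the grasp point (between the pads) lies 19 mm behind it; z points along the fingers, y is the direction in which the jaws open and shut (so a half turn about z gives the same grasp; the last joint's range is limited). The gripper opens to 85 mm and grips with 20 to 120 N. Pads are 22 mm wide; open, the fingers measure 114 mm over their backs; the gripper's body (76 mm by 85 mm) begins 54 mm behind the grasp point. The pads swing forward as they close: fully open they stand 13 mm farther back than shut.
Start: joints at [-1.349, 0.521, -0.036, 1.599, 0.021, 1.021, -0.113], TCP at [0.18, 0.599, 0.231] pointing down, gripper open.
Joint ranges: [-2.91, 2.91], [-0.3, 2.13], [-1.5, 1.42], [0.17, 2.43], [-1.26, 4.41], [0.16, 1.93], [-2.52, 2.52]. Speed limits (rad/s): [1.89, 1.89, 2.39, 2.39, 3.01, 3.01, 3.01].

INTERFACE

Orientations are given as [roll, pitch, yaw] about the fixed x, y, z axes, in that order (R = Rz(yaw) Ry(pitch) Rx(roll)).
In Python, from workcell import bot, grab_frame, calibration, workorder gives the robot as it stands.
- The arm moves only by the tool move_arm, never from a script. Its arguments are lists of equal length, an entry for each row: "jaw": the closure in counts, from 0 (fully open) to 255 (shut); "dp": the shift along the tool's x, y, z in units of 800 mm (1.0 is 800 mm), a list of three; "rotation": the turn, a rotation vector about the tool's x, y, z in units of pi rad (1.0 is pi rad), a list of three. In form: {"jaw": [jaw, ...], "dp": [[dx, dy, dz], ...], "rotation": [[rx, ry, rz], ...]}. A call has 1 to 10 rows; each row shifts and turns the commanded pose from where the row before left it, along the tool's axes as they then stand; what a row does not reach is not made up. A row lasts 1/8 s, in which the tool goes at most 62.5 mm and 10.7 degrees, less where a joint would pass 70% of its speed; a pose out of reach is approached as far as the arm can. A call with a number of a shift or a turn outside -1 to 1 is refused whole. A call with a gripper value outside its range is refused whole. The fingers move at their own pace and stop on an object; "squeeze" is the grip in N (left out, the last holds). Time passes only in rows, so rows that do not move let the fingers close. It gives the time, the measured TCP pose, the force and the opening at its end, in the units of the state.
- bot.observe(): the state, without advancing time (a new reading comes with each control period).
- grab_frame(name): name is "side" or "top" or "wrist"; returns the picture (384x512x3 uint8, blue, green, red); there is no depth.
- calibration(name): a dict with "camera_matrix" (3x3 intrinsics, pixels), "T" (4x4, takes a point from camera to world coordinates). Camera axes: x right, y down, z forward; pixel columns grow to the right and rows downward; lengths in m; the calibration is good to about 2 mm. The wrist camera is an equidistant fisheye: a pixel r from the principal point sees the ray r / f radians off the axis. A picture is of the moment at which its call begins: read the wrist's pose just before it. calibration takes no time and is no camera call; for the wrist camera it gives the pose at the moment of the call.
- workorder.job_done(): hands the job in, once; it reports no verdict.
The state is a dict: "clock": time; "qpos": joint angles; "qd": joint speeds; "joint_efforts": joint torques, N m; "position": TCP position; "tool_rot": TCP orientation; "force": force on the tool from outside, world axes, zero at the start; "moment": the same for the moment, N m; "grip_width": finger opening in m.
Only numpy, scipy, OpenCV 4.12 (cv2) and the standard library are available. Lean on these libraries where they do the work, as an engineer would, in place of code of your own. Each camera call takes 0.05 s, during which the arm holds its last target. There are 200 camera calls.

## Working session

There is one attempt and no reset: what is moved stays moved. The work goes in short steps, Python scripts to look and compute and a tool call to move; the robot and the scene stay as the last step left them, time stands still between calls to the robot, and variables do not carry over. Pictures are saved under pics/ and viewed, about 8 in all and at most 12, crops included, and the job is handed in when it is done.

Besides the shell and the picture viewer there is one more tool, called by a JSON object that holds its "api" and its "payload". move_arm: Moves the arm, as the interface text tells. Shifts and turns lie within -1 to 1; 1 stands for 800 mm of shift or pi rad of turn. Its arguments: {"type":"object","properties":{"jaw":{"type":"array","items":{"type":"number"}},"dp":{"type":"array","items":{"type":"array","items":{"type":"number","minimum":-1,"maximum":1}}},"rotation":{"type":"array","items":{"type":"array","items":{"type":"number","minimum":-1,"maximum":1}}},"squeeze":{"type":"number"}},"required":["jaw","dp","rotation"]}

```bash
mkdir -p pics; ls
python3 - <<'E'
from workcell import bot, grab_frame, calibration
import cv2,numpy as np
s=bot.observe();print({k:np.round(v,3).tolist() for k,v in s.items()})
for n in("side","top"):
    im=grab_frame(n);cv2.imwrite(f"pics/{n}0.png",im);c=calibration(n);print(n,c["camera_matrix"],np.round(c["T"],3))
E
```

```text
pics
{'clock': 0.0, 'qpos': [-1.349, 0.522, -0.036, 1.6, 0.021, 1.021, -0.113], 'qd': [0.003, -0.002, -0.0, 0.001, -0.0, -0.002, 0.0], 'joint_efforts': [0.0, -92.71, 1.98, -36.995, 0.018, 0.008, 0.0], 'position': [0.18, 0.598, 0.231], 'tool_rot': [-3.14, 0.0, 2.85], 'force': [0.158, -0.291, -0.08], 'moment': [0.066, 0.023, 0.016], 'grip_width': 0.085}
side [[445.59717613   0.         251.24505472]
 [  0.         445.59717613 185.70451116]
 [  0.           0.           1.        ]] [[ 0.169 -0.614  0.771 -0.452]
 [-0.986 -0.112  0.128 -0.556]
 [ 0.007 -0.781 -0.624  0.926]
 [ 0.     0.     0.     1.   ]]
top [[414.95926956   0.         254.71416867]
 [  0.         414.95926956 184.36678414]
 [  0.           0.           1.        ]] [[-0.127 -0.966  0.226  0.26 ]
 [-0.992  0.125 -0.022 -0.373]
 [-0.007 -0.227 -0.974  1.397]
 [ 0.     0.     0.     1.   ]]
```

View pics/top0.png

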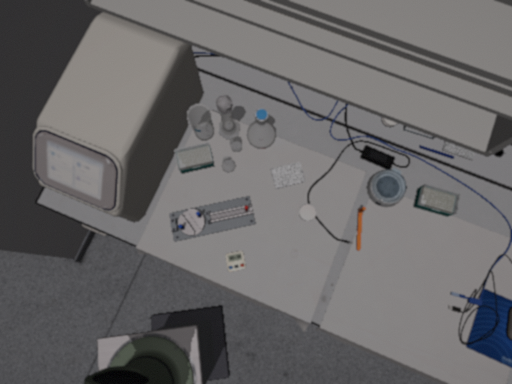

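View pics/side0.png

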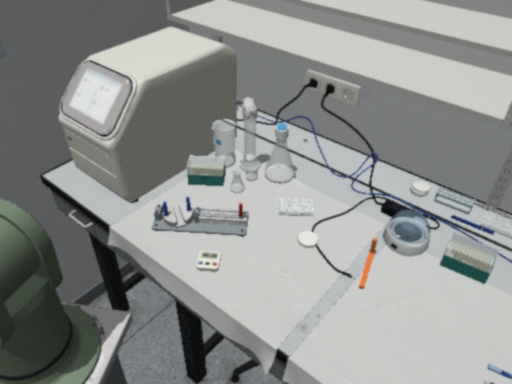

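The top view shows the lock with its rotor at about (190,222) and the red post near (245,208). In the side view the blue posts are near (165,207) and (188,203), and the red post near (240,210). Next I'll measure them by colour.

```bash
cat > h.py <<'E'
import numpy as np,cv2
from workcell import bot, grab_frame, calibration
def ray(n,u,v,c=None):
    c=c or calibration(n);K=c["camera_matrix"];T=np.array(c["T"])
    d=np.array([(u-K[0][2])/K[0][0],(v-K[1][2])/K[1][1],1.])
    if n=="wrist":
        r=np.hypot(d[0],d[1]);d=np.array([d[0]/r*np.sin(r),d[1]/r*np.sin(r),np.cos(r)]) if r>1e-9 else np.array([0,0,1.])
    return T[:3,3],T[:3,:3]@d
def onz(n,u,v,z,c=None):
    o,d=ray(n,u,v,c);return o+d*(z-o[2])/d[2]
def blobs(im,col,amin=3):
    h=cv2.cvtColor(im,cv2.COLOR_BGR2HSV);H,S,V=cv2.split(h)
    m={"red":((H<5)|(H>172))&(S>140)&(V>50),"blue":(H>105)&(H<130)&(S>140)&(V>40)}[col].astype(np.uint8)
    n,l,st,ce=cv2.connectedComponentsWithStats(m)
    return [(st[i].tolist(),np.round(ce[i],1).tolist()) for i in range(1,n) if st[i][4]>=amin]
E
python3 - <<'E'
from h import *
for n in("top","side"):
    im=cv2.imread(f"pics/{n}0.png")
    for c in("red","blue"):
        for st,ce in blobs(im,c):
            if ce[0]<300 and ce[1]>140: print(n,c,st,ce,np.round(onz(n,*ce,.065),3))
ims=[cv2.resize(cv2.imread("pics/top0.png")[185:260,155:275],None,fx=5,fy=5,interpolation=2),cv2.resize(cv2.imread("pics/side0.png")[180:255,140:260],None,fx=5,fy=5,interpolation=2)]
cv2.imwrite("pics/c0.png",cv2.resize(np.vstack(ims),(480,600)))
E
```

```text
top red [245, 206, 3, 4, 8] [246.0, 207.5] [ 0.497 -0.366  0.065]
top blue [197, 213, 3, 3, 6] [198.3, 213.7] [ 0.496 -0.21   0.065]
top blue [179, 225, 4, 3, 8] [180.6, 226.2] [ 0.463 -0.149  0.065]
side red [240, 204, 2, 12, 19] [240.4, 209.9] [ 0.495 -0.368  0.065]
side blue [187, 198, 3, 12, 17] [187.9, 203.7] [ 0.494 -0.21   0.065]
side blue [163, 203, 4, 12, 26] [164.7, 208.7] [ 0.461 -0.15   0.065]
```

View pics/c0.png

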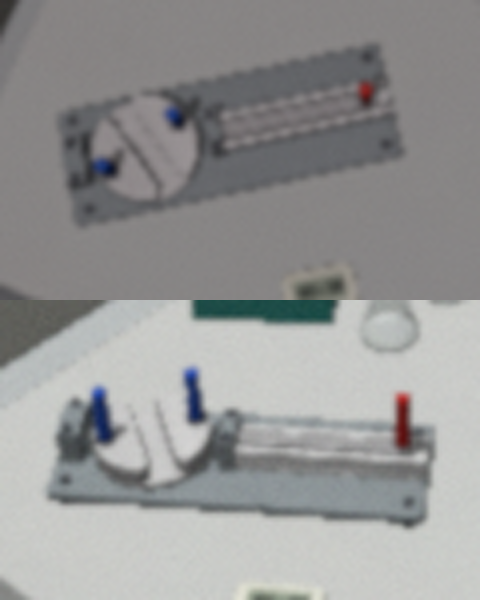

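Run:
```python
from h import *
for p in((125,200),(78,150),(238,130)): print("side",p,np.round(onz("side",*p,0),3))
for p in((62,95),(135,105),(235,52),(150,33)): print("sideTop",p,np.round(onz("side",*p,.39),3))
for p in((125,215),(40,175),(200,100)): print("top",p,np.round(onz("top",*p,0),3))
for p in((130,100),(50,65),(120,215),(35,175),(190,50),(110,20)): print("toptop",p,np.round(onz("top",*p,.39),3))
# plate corners, bench plane z=.016
for p in((155+67/4*1,185+115/4*1),):pass
f=lambda x,y:(155+x/4,185+y/4)
for p in((60,112),(378,45),(405,155),(78,225)): print("plate",np.round(onz("top",*f(*p),.016),3))
```

```text
side (125, 200) [0.547 0.018 0.   ]
side (78, 150) [0.785 0.297 0.   ]
side (238, 130) [ 1.029 -0.255  0.   ]
sideTop (62, 95) [0.491 0.096 0.39 ]
sideTop (135, 105) [ 0.475 -0.108  0.39 ]
sideTop (235, 52) [ 0.852 -0.285  0.39 ]
sideTop (150, 33) [0.959 0.028 0.39 ]
top (125, 215) [0.535 0.047 0.   ]
top (40, 175) [0.715 0.333 0.   ]
top (200, 100) [ 0.923 -0.248  0.   ]
toptop (130, 100) [ 0.762 -0.101  0.39 ]
toptop (50, 65) [0.891 0.106 0.39 ]
toptop (120, 215) [ 0.46  -0.058  0.39 ]
toptop (35, 175) [0.589 0.149 0.39 ]
toptop (190, 50) [ 0.886 -0.27   0.39 ]
toptop (110, 20) [ 1.007 -0.06   0.39 ]
plate [ 0.52  -0.109  0.016]
plate [ 0.542 -0.382  0.016]
plate [ 0.446 -0.393  0.016]
plate [ 0.423 -0.116  0.016]
```

```bash
cat > plan.py <<'E'
import sys,json,numpy as np
from scipy.spatial.transform import Rotation as R
from workcell import bot
def rows(wps,jaw=255,step=.045,deg=7):
    """wps: (x,y,z,yawdeg) tool-down; linear between; prints rows from measured pose (10 per call)"""
    s=bot.observe();p=np.array(s["position"]);r=R.from_euler("xyz",s["tool_rot"])
    y0=np.degrees(s["tool_rot"][2]);out=[];cur=y0
    for w in wps:
        w=np.array(w,float);d=(w[3]-cur+180)%360-180
        n=int(max(1,np.ceil(np.linalg.norm(w[:3]-p)/step),np.ceil(abs(d)/deg)));a=p.copy()
        for i in range(1,n+1):
            q=a+(w[:3]-a)*i/n;r2=R.from_euler("xyz",[180,0,cur+d*i/n],degrees=True)
            dp=r.inv().apply(q-p)/.8;rv=(r.inv()*r2).as_rotvec()/np.pi
            out.append((dp.round(4).tolist(),rv.round(4).tolist()));p=q;r=r2
        cur+=d
    for i in range(0,len(out),10):
        o=out[i:i+10];print(json.dumps({"jaw":[jaw]*len(o),"dp":[a for a,_ in o],"rotation":[b for _,b in o]}))
E
python3 - <<'E'
from plan import *
c=lambda r,a,z,y:(r*np.cos(np.radians(a)),r*np.sin(np.radians(a)),z,y)
rows([c(.41,73,.235,163)]+[c(.41,a,.235,163-(73-a)) for a in range(66,-25,-7)])
E
```

```text
{"jaw": [255, 255, 255, 255, 255, 255, 255, 255, 255, 255], "dp": [[-0.0005, -0.0537, -0.001], [-0.0006, -0.0537, -0.0011], [-0.0006, -0.0537, -0.0011], [-0.0007, -0.0537, -0.0011], [-0.0007, -0.0537, -0.0011], [-0.0312, -0.0019, -0.0], [-0.0313, 0.0, 0.0], [-0.0312, -0.0019, -0.0], [-0.0313, 0.0, 0.0], [-0.0312, -0.0019, -0.0]], "rotation": [[-0.0003, 0.0, 0.0003], [-0.0, -0.0, 0.0003], [0.0, -0.0, 0.0003], [0.0, -0.0, 0.0003], [-0.0, -0.0, 0.0003], [0.0, -0.0, 0.0194], [0.0, -0.0, 0.0194], [-0.0, -0.0, 0.0194], [0.0, -0.0, 0.0194], [0.0, -0.0, 0.0194]]}
{"jaw": [255, 255, 255, 255, 255, 255, 255, 255, 255, 255], "dp": [[-0.0313, 0.0, 0.0], [-0.0312, -0.0019, -0.0], [-0.0313, -0.0, -0.0], [-0.0312, -0.0019, -0.0], [-0.0313, -0.0, -0.0], [-0.0312, -0.0019, -0.0], [-0.0313, 0.0, 0.0], [-0.0312, -0.0019, -0.0], [-0.0313, -0.0, -0.0], [-0.0312, -0.0019, -0.0]], "rotation": [[0.0, -0.0, 0.0194], [0.0, -0.0, 0.0194], [0.0, -0.0, 0.0194], [-0.0, -0.0, 0.0194], [-0.0, -0.0, 0.0194], [0.0, -0.0, 0.0194], [0.0, -0.0, 0.0194], [0.0, -0.0, 0.0194], [0.0, -0.0, 0.0194], [0.0, -0.0, 0.0194]]}
{"jaw": [255, 255, 255, 255, 255, 255, 255, 255, 255, 255], "dp": [[-0.0313, 0.0, 0.0], [-0.0312, -0.0019, -0.0], [-0.0313, 0.0, 0.0], [-0.0312, -0.0019, -0.0], [-0.0313, -0.0, -0.0], [-0.0312, -0.0019, -0.0], [-0.0313, 0.0, 0.0], [-0.0312, -0.0019, -0.0], [-0.0313, 0.0, 0.0], [-0.0312, -0.0019, -0.0]], "rotation": [[0.0, -0.0, 0.0194], [-0.0, -0.0, 0.0194], [0.0, -0.0, 0.0194], [-0.0, -0.0, 0.0194], [0.0, -0.0, 0.0194], [0.0, -0.0, 0.0194], [-0.0, -0.0, 0.0194], [-0.0, -0.0, 0.0194], [0.0, -0.0, 0.0194], [0.0, -0.0, 0.0194]]}
{"jaw": [255], "dp": [[-0.0313, -0.0, -0.0]], "rotation": [[0.0, -0.0, 0.0194]]}
```

{"api": "move_arm", "payload": {"jaw": [255,255,255,255,255,255,255,255], "dp": [[-0.0006,-0.054,-0.001],[-0.0006,-0.054,-0.001],[-0.0006,-0.054,-0.001],[-0.0006,-0.054,-0.001],[-0.0006,-0.054,-0.001],[-0.0625,-0.002,0],[-0.0625,-0.002,0],[0,0,0]], "rotation": [[0,0,0],[0,0,0],[0,0,0],[0,0,0],[0,0,0],[0,0,0.039],[0,0,0.039],[0,0,0]]}}

```text
clock: 1.1
position: [0.2149, 0.3519, 0.2353]
tool_rot: [-3.141, 0.001, 2.598]
force: [-0.7, 0.2, 0.1]
grip_width: -0.0002
```

{"api": "move_arm", "payload": {"jaw": [255,255,255,255,255,255,255], "dp": [[-0.0625,-0.004,0],[-0.0625,-0.004,0],[-0.0625,-0.004,0],[-0.0625,-0.004,0],[-0.0625,-0.004,0],[-0.0625,-0.004,0],[0,0,0]], "rotation": [[0,0,0.039],[0,0,0.039],[0,0,0.039],[0,0,0.039],[0,0,0.039],[0,0,0.039],[0,0,0]]}}

```text
clock: 1.98
position: [0.3942, 0.1196, 0.2353]
tool_rot: [-3.141, 0.0, 1.864]
force: [-0.9, 0.3, -1.1]
grip_width: 0.0002
```

{"api": "move_arm", "payload": {"jaw": [255,255,255,255,255,255,255], "dp": [[-0.0625,-0.004,0],[-0.0625,-0.004,0],[-0.0625,-0.004,0],[-0.0625,-0.004,0],[-0.0625,-0.004,0],[-0.0625,-0.004,0],[0,0,0]], "rotation": [[0,0,0.039],[0,0,0.039],[0,0,0.039],[0,0,0.039],[0,0,0.039],[0,0,0.039],[0,0,0]]}}

```text
clock: 2.85
position: [0.3718, -0.1729, 0.2353]
tool_rot: [-3.142, 0.0, 1.13]
force: [0.0, 1.5, -0.8]
grip_width: -0.0
```

Run:
```python
from h import *
from plan import *
A=np.array([.495,-.21]);C=np.array([.4785,-.1797])
im=grab_frame("wrist");cv2.imwrite("pics/w1.png",im);cal=calibration("wrist")
s=bot.observe();print(s["position"],s["tool_rot"])
for c in("red","blue"):
    for st,ce in blobs(im,c,20): print(c,st,ce,np.round(onz("wrist",*ce,.065,cal),3))
u=np.array([np.cos(np.radians(28)),np.sin(np.radians(28))])
P=A-.032*u
rows([(*P,.2,28),(*P,.058,28)],step=.04,deg=8)
```

```text
[ 0.37263756 -0.17136296  0.2352137 ] [-3.14135272e+00 -1.19724407e-04  1.13434656e+00]
red [402, 265, 7, 7, 31] [405.2, 267.8] [ 0.505 -0.378  0.065]
blue [323, 115, 11, 10, 86] [327.7, 119.5] [ 0.468 -0.149  0.065]
blue [372, 155, 8, 9, 56] [375.4, 159.1] [ 0.504 -0.213  0.065]
blue [470, 304, 42, 60, 104] [489.2, 329.1] [ 0.669 -0.656  0.065]
{"jaw": [255, 255, 255, 255, 255, 255, 255, 255, 255], "dp": [[-0.0022, 0.027, 0.0088], [0.0013, 0.0271, 0.0088], [0.0048, 0.0267, 0.0088], [0.0081, 0.0258, 0.0088], [0.0114, 0.0246, 0.0088], [0.0, -0.0, 0.0444], [0.0, -0.0, 0.0444], [0.0, -0.0, 0.0444], [0.0, -0.0, 0.0444]], "rotation": [[-0.0001, -0.0, 0.0411], [0.0, -0.0, 0.0411], [0.0, -0.0, 0.0411], [-0.0, -0.0, 0.0411], [0.0, -0.0, 0.0411], [0.0, 0.0, 0.0], [0.0, 0.0, 0.0], [0.0, 0.0, 0.0], [0.0, 0.0, 0.0]]}
```

View pics/w1.png

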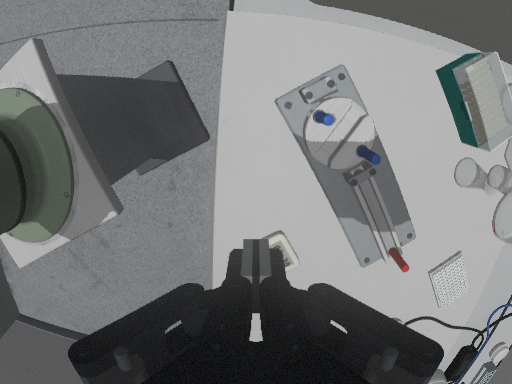

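The wrist view confirms the layout: the two blue posts at (323,119) and (370,156), the red post at (400,262), and the timer beside the gripper. I'll go to the pre-contact point.

{"api": "move_arm", "payload": {"jaw": [255,255,255,255,255,255,255,255,255,255], "dp": [[-0.0022,0.027,0.0088],[0.0013,0.0271,0.0088],[0.0048,0.0267,0.0088],[0.0081,0.0258,0.0088],[0.0114,0.0246,0.0088],[0,0,0.0444],[0,0,0.0444],[0,0,0.0444],[0,0,0.0444],[0,0,0]], "rotation": [[0,0,0.0411],[0,0,0.0411],[0,0,0.0411],[0,0,0.0411],[0,0,0.0411],[0,0,0],[0,0,0],[0,0,0],[0,0,0],[0,0,0]]}}

```text
clock: 4.15
position: [0.4664, -0.2229, 0.0562]
tool_rot: [-3.138, 0.002, 0.492]
force: [-0.3, -0.1, 0.2]
grip_width: -0.0001
```

Run:
```python
from h import *
from plan import *
s=bot.observe();print(s["position"],s["tool_rot"],s["qpos"])
im=grab_frame("wrist");cal=calibration("wrist");cv2.imwrite("pics/w2.png",im)
for st,ce in blobs(im,"blue",20): print(st,ce,np.round(onz("wrist",*ce,.08,cal),3))
C=np.array([.4795,-.1797])
# tool centre trails post by .017; contact angle phi of post about C (world deg)
def tc(phi,g):
    p=np.radians(phi);return C+.034*np.array([np.cos(p),np.sin(p)])-g*np.array([-np.sin(p),np.cos(p)])
print("wps")
rows([(*tc(-61.6+d,.017),.058,28.4+d) for d in (0,7,14,21,28,35,42,49,56)],step=.01,deg=8)
```

```text
[ 0.46637208 -0.222928    0.05618907] [-3.13789347e+00  2.14801214e-03  4.91790381e-01] [-0.06230987  0.71225817  0.55496907  2.02716481 -0.66699279  0.59172519
 -0.12219968]
[249, 208, 26, 24, 451] [261.6, 219.2] [ 0.497 -0.211  0.08 ]
wps
{"jaw": [255, 255, 255, 255, 255, 255, 255, 255, 255, 255], "dp": [[0.0094, 0.0007, -0.0002], [0.0094, 0.0007, -0.0002], [0.0053, 0.0023, 0.0], [0.0053, 0.0023, 0.0], [0.0053, 0.0023, 0.0], [0.0053, 0.0023, 0.0], [0.0053, 0.0023, 0.0], [0.0053, 0.0023, 0.0], [0.0053, 0.0023, 0.0], [0.0053, 0.0023, 0.0]], "rotation": [[-0.0006, 0.0003, -0.0007], [0.0, 0.0, -0.0007], [-0.0, 0.0, -0.0389], [0.0, 0.0, -0.0389], [0.0, 0.0, -0.0389], [0.0, 0.0, -0.0389], [-0.0, 0.0, -0.0389], [0.0, 0.0, -0.0389], [0.0, 0.0, -0.0389], [0.0, 0.0, -0.0389]]}
```

View pics/w2.png

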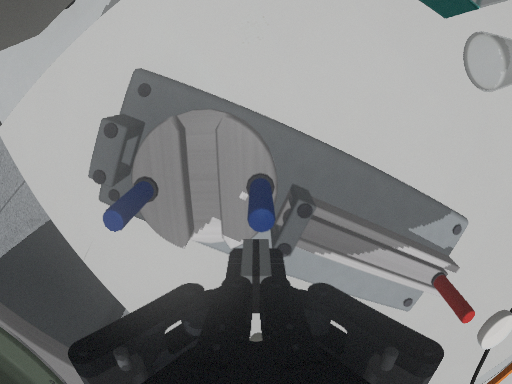

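The finger sits right behind post A, whose top is at (262,219) in the image. I'll push along the arc.

{"api": "move_arm", "payload": {"jaw": [255,255,255,255,255,255,255,255,255], "dp": [[0.0094,0.0007,0],[0.0094,0.0007,0],[0.0053,0.0023,0],[0.0053,0.0023,0],[0.0053,0.0023,0],[0.0053,0.0023,0],[0.0053,0.0023,0],[0.0053,0.0023,0],[0,0,0]], "rotation": [[0,0,0],[0,0,0],[0,0,-0.0389],[0,0,-0.0389],[0,0,-0.0389],[0,0,-0.0389],[0,0,-0.0389],[0,0,-0.0389],[0,0,0]]}}

```text
clock: 5.32
position: [0.5066, -0.2086, 0.0587]
tool_rot: [3.14, -0.0, 1.222]
force: [-0.3, -0.7, 0.3]
grip_width: -0.0003
```

```bash
cat > m.py <<'E'
from h import *
import sys
tag=sys.argv[1]
s=bot.observe();print(np.round(s["position"],4),np.degrees(s["tool_rot"]).round(1),np.round(s["force"],1))
for n in("wrist","top","side"):
    im=grab_frame(n);cal=calibration(n);cv2.imwrite(f"pics/{n}_{tag}.png",im)
    for c in("red","blue"):
        for st,ce in blobs(im,c,20 if n=="wrist" else 3):
            q=onz(n,*ce,.065 if n!="wrist" else .08,cal)
            if abs(q[0]-.49)<.07 and -.42<q[1]<-.1: print(n,c,st,ce,np.round(q,3))
E
python3 m.py 3
```

```text
[ 0.5066 -0.2086  0.0587] [179.9  -0.   70. ] [-0.3 -0.7  0.3]
wrist blue [241, 237, 25, 23, 410] [253.3, 248.3] [ 0.512 -0.193  0.08 ]
top red [245, 206, 3, 4, 8] [246.0, 207.5] [ 0.497 -0.366  0.065]
top blue [186, 229, 3, 3, 5] [186.8, 230.2] [ 0.448 -0.168  0.065]
side red [240, 204, 2, 12, 19] [240.4, 209.9] [ 0.495 -0.368  0.065]
side blue [184, 200, 2, 6, 9] [184.3, 202.9] [ 0.496 -0.199  0.065]
side blue [167, 207, 5, 12, 29] [169.1, 212.5] [ 0.447 -0.168  0.065]
```

{"api": "move_arm", "payload": {"jaw": [255,255,255,255], "dp": [[0.0058,0.0025,0],[0.0058,0.0025,0],[0.0058,0.0025,0],[0,0,0]], "rotation": [[0,0,-0.0428],[0,0,-0.0428],[0,0,-0.0428],[0,0,0]]}}

```text
clock: 5.98
position: [0.5147, -0.1965, 0.0582]
tool_rot: [3.141, -0.0, 1.624]
force: [0.5, -0.4, 0.9]
grip_width: 0.0
```

```bash
python3 m.py 4; python3 -c "
import cv2,numpy as np
im=cv2.imread('pics/wrist_4.png');cv2.imwrite('pics/w4.png',im)"
```

```text
[ 0.5147 -0.1965  0.0582] [180.  -0.  93.] [ 0.5 -0.4  0.9]
wrist blue [244, 240, 24, 21, 335] [254.9, 250.2] [ 0.515 -0.181  0.08 ]
top red [245, 206, 3, 4, 8] [246.0, 207.5] [ 0.497 -0.366  0.065]
top blue [190, 230, 3, 2, 5] [190.8, 230.6] [ 0.445 -0.18   0.065]
side red [240, 204, 2, 12, 20] [240.4, 209.7] [ 0.496 -0.367  0.065]
side blue [179, 194, 3, 11, 21] [180.2, 198.5] [ 0.513 -0.181  0.065]
side blue [172, 208, 4, 12, 29] [173.1, 213.5] [ 0.445 -0.181  0.065]
```

View pics/w4.png

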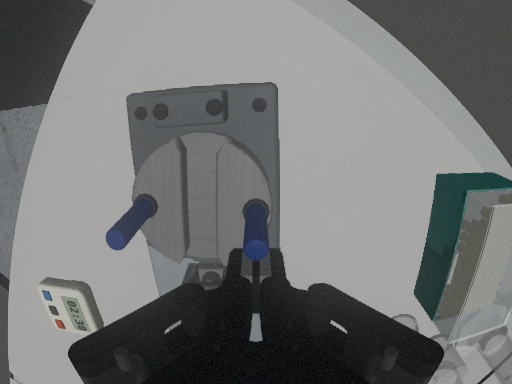

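The groove runs nearly along the plate, about 5° short. I'll nudge it a little further.

{"api": "move_arm", "payload": {"jaw": [255,255], "dp": [[0.0038,0.0016,0],[0,0,0]], "rotation": [[0,0,-0.0278],[0,0,0]]}}

```text
clock: 6.38
position: [0.5156, -0.1936, 0.058]
tool_rot: [-3.141, -0.0, 1.711]
force: [-0.7, -0.2, 0.5]
grip_width: -0.0003
```

```bash
python3 m.py 5
python3 - <<'E'
from h import *
from plan import *
s=bot.observe();p=s["position"]
b=np.radians(95);u=np.array([np.cos(b),np.sin(b)])
back=np.array(p[:2])-.015*u
rp=np.array([.4965,-.367])-.040*u
print(rp)
rows([(*back,.06,96),(*back,.15,96),(*rp,.15,95),(*rp,.058,95)],step=.045)
E
```

```text
[ 0.5156 -0.1936  0.058 ] [-180.   -0.   98.] [-0.7 -0.2  0.5]
wrist blue [245, 240, 23, 21, 311] [255.5, 250.5] [ 0.515 -0.178  0.08 ]
top red [245, 206, 3, 4, 8] [246.0, 207.5] [ 0.497 -0.366  0.065]
top blue [190, 230, 4, 2, 6] [191.5, 230.5] [ 0.445 -0.183  0.065]
side red [240, 204, 2, 12, 19] [240.4, 209.9] [ 0.495 -0.368  0.065]
side blue [178, 194, 3, 11, 16] [179.1, 199.0] [ 0.51  -0.179  0.065]
side blue [173, 208, 4, 12, 29] [174.1, 213.6] [ 0.445 -0.184  0.065]
[ 0.49998623 -0.40684779]
{"jaw": [255, 255, 255, 255, 255, 255, 255, 255, 255, 255], "dp": [[-0.0187, -0.001, -0.0025], [0.0, 0.0, -0.0562], [0.0, 0.0, -0.0562], [-0.0489, -0.0094, -0.0], [-0.0489, -0.0092, -0.0], [-0.0489, -0.009, -0.0], [-0.049, -0.0089, -0.0], [-0.049, -0.0087, -0.0], [0.0, -0.0, 0.0383], [0.0, -0.0, 0.0383]], "rotation": [[-0.0001, -0.0, 0.011], [0.0, 0.0, 0.0], [0.0, 0.0, 0.0], [-0.0, -0.0, 0.0011], [0.0, -0.0, 0.0011], [0.0, -0.0, 0.0011], [0.0, -0.0, 0.0011], [0.0, -0.0, 0.0011], [0.0, 0.0, 0.0], [0.0, 0.0, 0.0]]}
{"jaw": [255], "dp": [[0.0, -0.0, 0.0383]], "rotation": [[0.0, 0.0, 0.0]]}
```

{"api": "move_arm", "payload": {"jaw": [255,255,255,255,255,255,255,255,255], "dp": [[-0.0188,-0.001,-0.0025],[0,0,-0.056],[0,0,-0.056],[-0.049,-0.009,0],[-0.049,-0.009,0],[-0.049,-0.009,0],[-0.049,-0.009,0],[-0.049,-0.009,0],[0,0,0]], "rotation": [[0,0,0.011],[0,0,0],[0,0,0],[0,0,0.0011],[0,0,0.0011],[0,0,0.0011],[0,0,0.0011],[0,0,0.0011],[0,0,0]]}}

```text
clock: 7.65
position: [0.4989, -0.4115, 0.1497]
tool_rot: [-3.141, 0.002, 1.654]
force: [-1.2, 0.3, -0.3]
grip_width: 0.0001
```

```bash
python3 m.py 6; cp pics/wrist_6.png pics/w6.png
```

```text
[ 0.4989 -0.4115  0.1497] [-1.80e+02  1.00e-01  9.48e+01] [-1.2  0.3 -0.3]
side red [239, 205, 3, 11, 20] [240.0, 211.4] [ 0.488 -0.368  0.065]
side blue [178, 193, 3, 12, 17] [178.9, 198.4] [ 0.513 -0.177  0.065]
side blue [173, 208, 4, 12, 22] [174.1, 214.0] [ 0.444 -0.184  0.065]
```

View pics/w6.png

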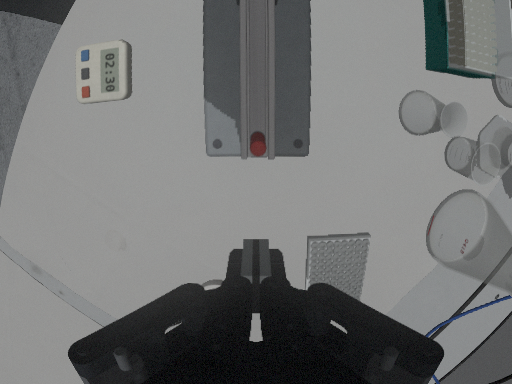

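The channel stands vertical in the wrist image, so the yaw matches, and the red post at (258,146) is straight ahead of the finger. I'll descend and start pushing.

{"api": "move_arm", "payload": {"jaw": [255,255,255,255,255,255,255,255,255,255], "dp": [[0,0,0.0383],[0,0,0.0383],[0,0,0.038],[0,0,0],[0.015,-0.0005,0],[0.015,-0.0005,0],[0.015,0,0],[0.015,0,0],[0.015,0,0],[0,0,0]], "rotation": [[0,0,0],[0,0,0],[0,0,0],[0,0,0],[0,0,0],[0,0,0],[0,0,0],[0,0,0],[0,0,0],[0,0,0]]}}

```text
clock: 9.05
position: [0.4947, -0.3459, 0.0578]
tool_rot: [-3.141, -0.001, 1.662]
force: [0.5, 0.4, 0.0]
grip_width: 0.0
```

```bash
python3 m.py 7
```

```text
[ 0.4947 -0.3459  0.0578] [-1.80e+02 -1.00e-01  9.52e+01] [0.5 0.4 0. ]
wrist red [243, 235, 25, 25, 407] [254.8, 248.4] [ 0.494 -0.33   0.08 ]
side red [226, 203, 3, 13, 27] [227.4, 209.6] [ 0.489 -0.33   0.065]
side blue [179, 197, 2, 8, 10] [179.2, 201.1] [ 0.501 -0.182  0.065]
side blue [173, 208, 3, 12, 27] [174.2, 213.2] [ 0.447 -0.183  0.065]
```

{"api": "move_arm", "payload": {"jaw": [255,255,255,255,255,255,255], "dp": [[0.0125,0,0],[0.0125,0,0],[0.0125,0,0],[0.0125,0,0],[0.0125,0,0],[0.0125,0,0],[0,0,0]], "rotation": [[0,0,0],[0,0,0],[0,0,0],[0,0,0],[0,0,0],[0,0,0],[0,0,0]]}}

```text
clock: 10.07
position: [0.4893, -0.2864, 0.0578]
tool_rot: [-3.141, -0.001, 1.662]
force: [-0.1, -0.4, 0.2]
grip_width: 0.0002
```

```bash
python3 m.py 8
```

```text
[ 0.4893 -0.2864  0.0578] [-1.80e+02 -1.00e-01  9.52e+01] [-0.1 -0.4  0.2]
wrist red [254, 207, 12, 11, 45] [259.0, 211.8] [ 0.489 -0.252  0.08 ]
wrist red [244, 219, 25, 41, 569] [256.7, 244.0] [ 0.489 -0.268  0.08 ]
wrist blue [310, 29, 47, 36, 1072] [333.9, 46.7] [ 0.512 -0.179  0.08 ]
side red [206, 202, 3, 13, 26] [207.2, 208.0] [ 0.486 -0.271  0.065]
side blue [179, 197, 2, 8, 10] [179.2, 201.1] [ 0.501 -0.182  0.065]
side blue [173, 208, 4, 12, 30] [174.2, 213.4] [ 0.446 -0.184  0.065]
```

View pics/wrist_8.png

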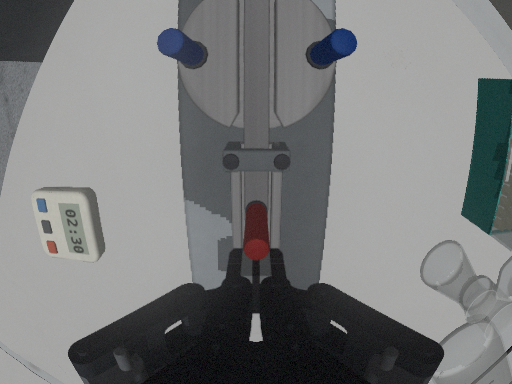

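The bar is in the groove and aligned, with the red post at (256,230) about 20 mm short of the bridge. I'll push gently from here.

{"api": "move_arm", "payload": {"jaw": [255,255,255,255,255,255], "dp": [[0.006,0,0],[0.006,0,0],[0.004,0,0],[0.003,0,0],[0.002,0,0],[0,0,0]], "rotation": [[0,0,0],[0,0,0],[0,0,0],[0,0,0],[0,0,0],[0,0,0]]}}

```text
clock: 10.98
position: [0.4878, -0.2708, 0.058]
tool_rot: [-3.142, -0.0, 1.661]
force: [-0.2, -0.1, 0.2]
grip_width: 0.0001
```

{"api": "move_arm", "payload": {"jaw": [255,255,255,255], "dp": [[0.0015,0,0],[0.0015,0,0],[0.0015,0,0],[0,0,0]], "rotation": [[0,0,0],[0,0,0],[0,0,0],[0,0,0]]}}

```text
clock: 11.48
position: [0.4875, -0.2673, 0.058]
tool_rot: [-3.142, -0.0, 1.661]
force: [-0.5, -0.3, -1.4]
grip_width: -0.0001
```

{"api": "move_arm", "payload": {"jaw": [255,255,255,255], "dp": [[0.0012,0,0],[0.0012,0,0],[0.0012,0,0],[0,0,0]], "rotation": [[0,0,0],[0,0,0],[0,0,0],[0,0,0]]}}

```text
clock: 11.98
position: [0.4873, -0.2657, 0.0582]
tool_rot: [3.141, 0.002, 1.66]
force: [0.3, -9.0, -0.7]
grip_width: 0.0004
```

The force has risen to 9 N, so the post is meeting the bridge. I'll push once more to confirm, then back off.

{"api": "move_arm", "payload": {"jaw": [255,255], "dp": [[0.0012,0,0],[0,0,0]], "rotation": [[0,0,0],[0,0,0]]}}

```text
clock: 12.22
position: [0.4873, -0.2655, 0.0583]
tool_rot: [3.141, 0.003, 1.66]
force: [0.9, -11.9, -2.8]
grip_width: -0.0
```

{"api": "move_arm", "payload": {"jaw": [255,255,255,255,255,255], "dp": [[-0.012,0,0],[-0.025,0,0],[-0.025,0,-0.02],[0,0,-0.05],[0,0,-0.05],[0,0,0]], "rotation": [[0,0,0],[0,0,0],[0,0,0],[0,0,0],[0,0,0],[0,0,0]]}}

```text
clock: 12.98
position: [0.4926, -0.3148, 0.1567]
tool_rot: [3.138, 0.002, 1.66]
force: [-0.0, -0.5, -2.0]
grip_width: -0.0001
```

```bash
python3 m.py 9
```

```text
[ 0.4926 -0.3148  0.1567] [1.798e+02 1.000e-01 9.510e+01] [-0.  -0.5 -2. ]
wrist red [247, 110, 15, 16, 171] [254.0, 118.2] [ 0.486 -0.247  0.08 ]
wrist blue [201, 19, 13, 12, 73] [207.9, 24.0] [ 0.447 -0.179  0.08 ]
wrist blue [288, 19, 22, 24, 320] [298.7, 29.8] [ 0.512 -0.178  0.08 ]
side red [199, 202, 3, 12, 22] [200.0, 208.3] [ 0.481 -0.251  0.065]
side blue [179, 197, 2, 8, 10] [179.2, 201.1] [ 0.501 -0.182  0.065]
side blue [173, 208, 4, 12, 28] [174.1, 213.6] [ 0.445 -0.184  0.065]
```

View pics/wrist_9.png

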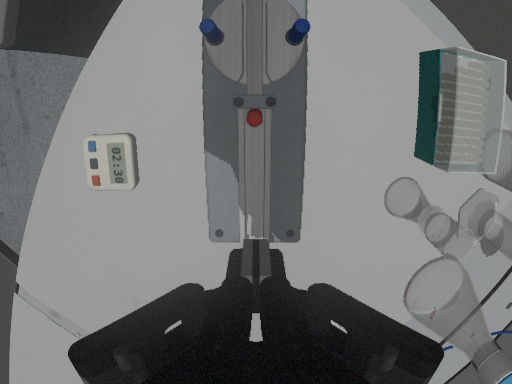

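The red post at (254,118) is against the bridge, which spans about (238–271,101). The bar runs through the groove and nothing around it has moved.

```bash
python3 -c "
from workcell import workorder
print(workorder.job_done())"
```

```text
the job is handed in; nothing more can be done
None
```

The rotor is locked for transport and the job is handed in; the robot's clock stood at about 13 s of the 48 s allowed.

**What I did:** With the gripper shut, I pushed one blue post about 66° counter-clockwise until the groove lined up with the bar. I then pushed the red post about 119 mm, so the bar slid under the bridge and through the groove until the post met the bridge. I gripped and lifted nothing, and the gripper was clear of everything when I handed in.

**Last checks:**
- **Fully home:** the post stopped moving while the push force rose to 12 N. Its measured position was within about 3 mm of where fully home should be.
- **Groove in line:** just before the bar went in, the groove was at about 94°, against the base's 95°.
- **Labware:** nothing looked disturbed in the final wrist view.
- **Disagreement:** the side and wrist cameras differed by up to about 11 mm on one blue post. In the side view that post was partly hidden, so I relied on the wrist view.
- **Not seen directly:** I did not view the bar's nose inside the keeper. That it is in follows from the post's travel and its stop at the bridge.

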